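# Seat the probe in the dry-block heater and hold its hood open at 40 degrees

### The arm

A 6-joint arm with a two-finger parallel gripper is mounted at the origin on the work surface. World frame = base frame: x ahead of the robot, y to its left, z up, the work surface at z = 0. Lengths are in m, angles in rad, forces in N, time in s.
With the tool pointing down it reaches from about 0.375 to 0.925 m from the base axis. Payload 5.7 kg.
Tool frame: the origin (TCP) lies midway between the tips of the shut fingers; the grasp point (between the pads) lies 19 mm behind it; z points along the fingers, x is the direction in which the jaws open and shut, and the axes are right-handed (so a half turn about z gives the same grasp; the last joint's range is limited). The gripper opens to 88 mm and grips with 3 to 60 N. Pads are 20 mm wide; open, the fingers measure 115 mm over their backs; the gripper's body (75 mm by 178 mm) begins 61 mm behind the grasp point.
Start: joints at [0.993, 0.359, 1.51, -0, 1.272, -0.115], TCP at [0.268, 0.537, 0.223] pointing down, gripper open.
Joint ranges: [-2.97, 2.97], [-1.01, 2.36], [0.21, 2.38], [-0.96, 4.11], [0.2, 2.71], [-2.98, 2.98]. Speed limits (rad/s): [2.39, 2.39, 3.14, 3.14, 3.14, 3.14].

### API

Orientations are given as a unit quaternion [x, y, z, w].
In Python, from bench import move_ptp, servo_line, goto_joints, move_gripper, sleep, inverse_kinematics, capture, PlanningError, close_job, spot_in, silhouettes, current_clock, current_joint_pos, current_qvel, current_joint_torque, current_position, current_orientation, current_force, current_torque, current_finger_gap gives the robot as it stands. Calls block until the motion is done:
- move_ptp(position, orientation): joint-space move of the TCP to a pose.
- servo_line(position, orientation=None, rate=0.15, contact_N=None): straight line of the TCP; orientation=None keeps the orientation; rate is the mean speed in m/s. With contact_N (N) it stops when the force on the tool has changed by that much, and returns True; else False.
- goto_joints(angles): joint-space move.
- move_gripper(opening): finger opening in m; the grip force is fixed at half the most; returns when the fingers have stopped.
- sleep(seconds).
- inverse_kinematics(position, orientation): joint angles nearest the present ones, or None.
- capture(name): name is "scene" or "top"; returns a dict with "image" (480x640x3 uint8, blue, green, red), "range_z" (480x640 float32, m along the optical axis (not along the pixel's ray), 0 where there is no reading), "intrinsics" (3x3 intrinsics, pixels), "R" (3x3) and "t" (3): a world point X has camera coordinates R X + t. Camera axes: x right, y down, z forward; pixel columns grow to the right and rows downward; lengths in m; the calibration is good to about 2 mm. A picture is of the moment at which its call begins.
A pose or a line that the arm cannot do raises PlanningError and nothing moves.
- close_job(): hands the job in, once; it reports no verdict.
Trained networks look in the newest picture that a camera, given by its name, has taken for a name from the list of things; names that differ only in an ending like _2 or _b are one class to them, and where a whole thing is asked for, a point or a joint stands for the part that bears it (a point fixed in the world has none). Each returns a list of dicts, best first, with "conf" (0 to 1); they miss things now and then, are a little off and sometimes report something else, mostly with a low value. They report only what shows in the picture. A call takes as long as a camera call. They do not tell look-alikes from the thing itself.
- spot_in(camera, query): "xy" ([column, row] in pixels, amid what is visible of it).
- silhouettes(camera, query): "region" (480x640 bool, what is visible of it) and "xy" ([column, row] in pixels, amid what is visible of it).
Readings, each from a call of its own:
- current_clock(): time.
- current_joint_pos(): joint angles.
- current_qvel(): joint speeds.
- current_joint_torque(): joint torques, N m.
- current_position(): TCP position.
- current_orientation(): TCP orientation.
- current_force(): force on the tool from outside, world axes, zero at the start.
- current_torque(): the same for the moment, N m.
- current_finger_gap(): finger opening in m.
Only numpy, scipy, OpenCV 4.12 (cv2) and the standard library are available. Lean on these libraries where they do the work, as an engineer would, in place of code of your own. Each camera call takes 0.05 s, during which the arm holds its last target.

### The job

Take the wireless temperature probe out of its wooden parking block and push it upright and fully home into the round well on the side deck of the dry-block heater, and let go of it. Then lift the heater's hood by its front handle bar to an opening angle of 40 degrees and keep holding it there to vent the block: the hood falls shut by itself, so finish while still holding it steady at 40 degrees. Leave the probe seated and do not disturb the glassware and bottle standing around.

Things in the scene. Friction and masses are not known exactly. Their poses are not given: they have to be found in the camera images.
- heater: Dry-block heater, white case, fixed to the bench, 220 (x) x 260 (y) x 85 mm high. Origin: centre of its underside; z up; its front (display, hood handle) faces its own -x, towards the robot. The hood covers y = -130 to +50 mm; the rest (y +50 to +130 mm) is a bare aluminium side deck, top 85 mm above the bench, with the probe well.
- well_mouth (a point): Centre of the mouth of the probe well, at deck-top height (85 mm above the bench), at x -30, y +90 mm in the heater's frame. Round vertical blind hole, 10.5 mm bore with a 2 mm chamfer at the mouth, 49 mm deep, with a thin dark ring of 28 mm diameter drawn round it.
- probe: Wireless temperature probe, loose, 40-65 g, no cable: steel stem of 8 mm diameter, 45 mm long, tapered tip, below a round black head of 22 mm diameter, 55 mm tall. Origin: tip of the stem; z along the stem (head z = 45 to 100 mm). Starts upright in the parking block, underside of its head on the block's top; seated in the well, its head rests on the deck.
- stand: Parking block for the probe: wooden cube-like block 70 x 70 x 60 mm high, fixed to the bench, with a 10 mm hole 50 mm deep in the centre of its top. Origin: centre of its underside. It stands at the left or at the right of the heater's front.
- beaker: Glass beaker, 70 mm across, 95 mm high, open, standing loose at the side opposite the parking block; leave alone. Origin: centre of its underside.
- flask: Amber conical flask, 84 mm across at the base, 135 mm high, standing loose; leave alone. Origin: centre of its underside.
- wash_bottle: White plastic bottle with a grey cap, 60 mm across, 150 mm high, standing loose; leave alone. Origin: centre of its underside.
- hood: The hood: grey box-shaped cover, 200 (x) x 176 (y) mm, its top 30 mm above the hinge line when shut. Origin: on the hinge line, midway along it, at the far edge of the hood: 86 mm above the bench, at x +100, y -40 mm in the heater's frame. The hinge runs level along the heater's y. When shut its axes are parallel to the heater's.
- hood_handle (a point): Hood's handle: round steel bar, 12 mm diameter, 120 mm long along its own y (hinge direction), on two arms 55 mm either side of its middle. Point: middle of the bar. Shut, it lies 245 mm in front of the hinge line (heater's -x) and 12 mm above it, 98 mm above the bench, 29 mm clear of the case front: it can be pinched from above and turn between the fingers. Its frame turns with the hood.
- hood_angle (a joint): Opening angle of the hood in rad: 0 shut, growing as the front edge rises; 40 degrees = 0.698. Stop at 1.25. No spring or catch: hood and handle weigh about 0.4 to 0.65 kg and fall shut from any angle when let go; 2 to 4 N up at the handle bar carries them.
There are look-alikes about, which are no part of the job. There is more than one size of the probe; the one meant has the size given above.

How it is judged:
On the way:
1. the probe is fully home in the heater's well and let go, the hood still shut (z of probe in the frame of well_mouth below -0.041 m and horizontal distance between probe and well_mouth below 0.006 m and angle between probe's own z axis and vertical below 0.12 rad and contact force between the fingers and probe below 0.1 N and value of joint hood_angle below 0.1 rad), for 0.2 s.
At the end, for the whole second after the job is handed in: Through the last second the hood is open 40 degrees +-5, still (under 0.05 rad/s), carried by the fingers (over 0.7 N, grasp point within 80 mm of the bar's middle); the probe is in the well, head within 4 mm of the deck, upright within 7 degrees, untouched (value of joint hood_angle between 0.611 and 0.785 rad and velocity of joint hood_angle between -0.05 and 0.05 rad/s and contact force between the fingers and hood above 0.7 N and z of probe in the frame of well_mouth below -0.041 m and horizontal distance between probe and well_mouth below 0.006 m and angle between probe's own z axis and vertical below 0.12 rad and contact force between each of the arm, the fingers and probe below 0.1 N and distance between the grasp point and hood_handle below 0.08 m); the arm keeps its last pose, push and grip.
It fails at once if the beaker, flask or bottle is shoved more than 30 mm or tipped (distance of any of beaker, flask, wash_bottle from where it was at the start of the episode above 0.03 m or angle between any of beaker, flask, wash_bottle's own z axis and vertical above 0.35 rad).
It also fails if it takes over 58 s, if anything falls off the work surface, if the arm or the gripper's body presses on something with over 40 N, if the wrist force passes 120 N, or if a joint passes its speed limit or range.

## Working session

There is one attempt and no reset: what is moved stays moved. The work goes in short steps, each a Python script; the robot and the scene stay as the last script left them, time stands still between calls to the robot, and variables do not carry over. Pictures are saved under pics/ and viewed, and the job is handed in when it is done.

```bash
mkdir -p pics; ls; python3 - <<'E'
from bench import *
import cv2,numpy as np
for c in ["scene","top"]:
    d=capture(c); cv2.imwrite(f"pics/{c}0.png",d["image"]); np.savez(f"{c}0.npz",**d)
    print(c,d["intrinsics"].tolist(),d["R"].tolist(),d["t"].tolist())
    for q in ["probe","stand","heater","hood","hood_handle","well_mouth","beaker","flask","wash_bottle"]:
        try: print(q,[(np.round(s["xy"]).tolist(),round(s["conf"],2)) for s in spot_in(c,q)])
        except Exception as e: print(q,repr(e))
print(current_clock(),current_orientation(),current_force())
E
```

```text
pics
scene [[489.8830588275007, 0.0, 322.71021439515926], [0.0, 489.8830588275007, 241.83763287602514], [0.0, 0.0, 1.0]] [[-0.36218065473171923, 0.9320996195927101, 0.003933509022323629], [0.7463448196089469, 0.29252583161220536, -0.5978277745994044], [-0.5583856942839708, -0.21358590073952266, -0.8016149196617383]] [0.22399703695838102, -0.3929654913878428, 1.320634793628502]
probe [([194.0, 185.0], 0.9), ([226.0, 155.0], 0.57)]
stand [([232.0, 178.0], 0.81)]
heater [([322.0, 279.0], 0.82)]
hood [([303.0, 260.0], 0.79)]
hood_handle [([306.0, 262.0], 0.9)]
well_mouth [([322.0, 282.0], 0.57)]
beaker [([496.0, 243.0], 0.94)]
flask [([498.0, 349.0], 0.76)]
wash_bottle [([116.0, 233.0], 0.63), ([305.0, 262.0], 0.47)]
top [[483.63044829079365, 0.0, 316.5996883494019], [0.0, 483.63044829079365, 237.93216191642128], [0.0, 0.0, 1.0]] [[-0.028955225387619243, -0.9995270672728321, -0.010355516004712012], [-0.9809420256307366, 0.03040507239491959, -0.19190694079195464], [0.1921310419328934, 0.004601452122034175, -0.9813584917674834]] [0.02605593215348377, 0.591713656499763, 0.9257114325988754]
probe [([474.0, 242.0], 0.79)]
stand [([462.0, 300.0], 0.96)]
heater [([312.0, 207.0], 0.87)]
hood [([334.0, 204.0], 0.73)]
hood_handle [([333.0, 204.0], 0.94)]
well_mouth [([314.0, 209.0], 0.76)]
beaker [([169.0, 307.0], 0.81)]
flask [([158.0, 207.0], 0.65)]
wash_bottle [([514.0, 176.0], 0.8)]
1.0 [ 8.50435009e-01  5.26080119e-01 -5.63041059e-05  1.90379042e-05] [ 0.42774403 -0.29576627 -0.44058107]
```

View pics/scene0.png

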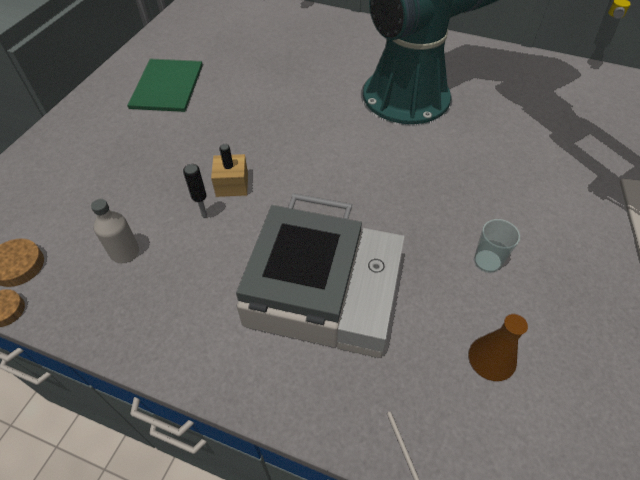

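View pics/top0.png

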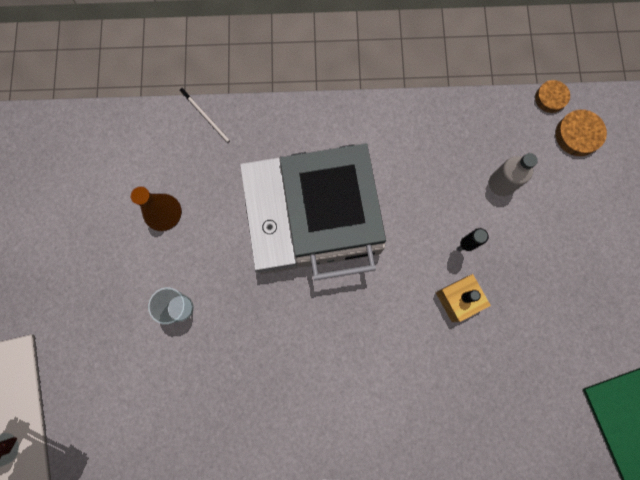

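The job's probe is the one in the wooden block: scene (226,155), top (471,296). A larger look-alike stands beside it at scene (195,185), top (475,240). The well ring is at scene (376,266), top (269,227). I'll measure these next.

```bash
cat > h.py <<'E'
import numpy as np,cv2
def load(c,n=0): return dict(np.load(f"{c}{n}.npz"))
def ray(d,uv,z):
    K,R,t=d["intrinsics"],d["R"],d["t"]
    v=R.T@np.linalg.solve(K,np.array([uv[0],uv[1],1.])); C=-R.T@t
    return C+v*(z-C[2])/v[2]
def proj(d,X):
    p=d["intrinsics"]@(d["R"]@np.asarray(X)+d["t"]); return p[:2]/p[2]
def cloud(d):
    K=d["intrinsics"]; Z=d["range_z"].astype(float); v,u=np.mgrid[:480,:640]
    P=np.stack([(u-K[0,2])/K[0,0]*Z,(v-K[1,2])/K[1,1]*Z,Z],-1)
    W=(P-d["t"])@d["R"]; W[Z==0]=np.nan; return W
E
python3 - <<'E'
from h import *
for c,w,p in [("scene",(376,266),(226,155)),("top",(269,227),(471,296))]:
    d=load(c); W=cloud(d); im=d["image"]
    for nm,(u,v),r in [("well",w,14),("probe",p,30)]:
        cr=cv2.resize(im[v-r:v+r,u-r:u+r],None,fx=600//(2*r),fy=600//(2*r),interpolation=cv2.INTER_CUBIC)
        cv2.imwrite(f"pics/{c}_{nm}.png",cr)
    # ring dark
    u,v=w; r=12
    g=cv2.cvtColor(im,cv2.COLOR_BGR2GRAY)[v-r:v+r+1,u-r:u+r+1]
    m=(g<np.median(g)*0.75).astype(np.uint8)
    n,lab,st,ce=cv2.connectedComponentsWithStats(m)
    cs=max(cv2.findContours(m,cv2.RETR_EXTERNAL,cv2.CHAIN_APPROX_NONE)[0],key=len)
    e=cv2.fitEllipse(cs); uv=np.array(e[0])+[u-r,v-r]
    print(c,"well",uv,e[1],ray(d,uv,.085), "depth",W[v-4:v+5,u-8:u+9,2].mean())
    # hood top, cloud
    u,v=p; r=22
    sub=W[v-r:v+r,u-r:u+r].reshape(-1,3); gg=im[v-r:v+r,u-r:u+r].reshape(-1,3).max(1)
    k=(gg<60)&(sub[:,2]>.065)
    s=sub[k]; print("probe pts",k.sum(),"zmax",np.percentile(s[:,2],[50,95,99]), "mid xy",(s[:,:2].max(0)+s[:,:2].min(0))/2, "ext",np.ptp(s[:,:2],axis=0))
    t=s[s[:,2]>.109]; print(" top", len(t), t.mean(0) if len(t) else None)
    # deck/hood planes
    m=(W[...,2]>.08)&(W[...,2]<.09)&(im.min(2)>120); mm=W[m]
    print("deck pts",m.sum(),mm[:,2].mean())
    rect=cv2.minAreaRect(mm[:,:2].astype(np.float32)*1000); print("deck rect",rect)
    m=(W[...,2]>.105)&(W[...,2]<.125)&(W[...,0]>.45)&(abs(W[...,1])<.3)
    m=cv2.morphologyEx(m.astype(np.uint8),cv2.MORPH_OPEN,np.ones((9,9)))>0
    mm=W[m]; print("hood",m.sum(),mm[:,2].mean(),cv2.minAreaRect(mm[:,:2].astype(np.float32)*1000))
E
```

```text
scene well [375.89712715 265.27404881] (13.091614723205566, 16.05184555053711) [0.612116   0.10074497 0.085     ] depth 0.08511422886843768
probe pts 178 zmax [0.09347854 0.1162773  0.11762317] mid xy [ 0.46696802 -0.28090055] ext [0.01805732 0.01907711]
 top 38 [ 0.46918679 -0.27886652  0.11360354]
deck pts 4973 0.08616232743466455
deck rect ((653.390625, 16.213104248046875), (223.28726196289062, 258.2981872558594), 7.329606533050537)
hood 9438 0.11743730913259942 ((659.9898071289062, -24.614646911621094), (202.2490692138672, 176.77264404296875), 7.702553749084473)
top well [269.11803532 226.5239439 ] (13.633038520812988, 14.56688404083252) [0.61283268 0.10177951 0.085     ] depth nan
probe pts 91 zmax [0.097893   0.1166803  0.11818837] mid xy [ 0.46250347 -0.27680285] ext [0.01763497 0.01110228]
 top 29 [ 0.46286778 -0.27456555  0.11452785]
deck pts 4265 0.08559449334347255
deck rect ((623.2083740234375, 119.48683166503906), (258.2880859375, 432.775146484375), 17.62941551208496)
hood 8659 0.11694375790005183 ((581.5711669921875, -79.37937927246094), (439.61175537109375, 228.124755859375), 33.50690841674805)
```

```bash
python3 - <<'E'
from h import *
out=[]
a=np.radians(7.5);c_,s_=np.cos(a),np.sin(a)
H=np.array([.6535,.016]);hd=H+[c_*-.145+s_*.04, s_*-.145-c_*.04]; print(hd)
P=np.array([.466,-.279])
th=np.linspace(0,2*np.pi,60)
for c in ["scene","top"]:
    d=load(c); im=cv2.resize(d["image"],None,fx=8,fy=8,interpolation=cv2.INTER_CUBIC)
    def poly(pts,col):
        q=np.array([(proj(d,x)+.5)*8-.5 for x in pts]).round().astype(int); cv2.polylines(im,[q],False,col,1)
    for z in (.06,.115): poly([(P[0]+.011*np.cos(t),P[1]+.011*np.sin(t),z) for t in th],(0,0,255))
    poly([(hd[0]-s_*k,hd[1]+c_*k,.098) for k in (-.06,.06)],(0,255,0))
    W=(.6125,.101); poly([(W[0]+.014*np.cos(t),W[1]+.014*np.sin(t),.085) for t in th],(255,0,255))
    for x in (np.array([*P,.09]),np.array([*W,.085]),np.array([*hd,.098])):
        u,v=((proj(d,x)+.5)*8).astype(int); out.append(im[v-150:v+150,u-200//1+67:u+133] if 0 else im[v-150:v+150,u-133:u+133])
cv2.imwrite("pics/ov.png",np.vstack([np.hstack(out[:3]),np.hstack(out[3:])]))
E
```

```text
[ 0.51496154 -0.04258409]
```

View pics/ov.png

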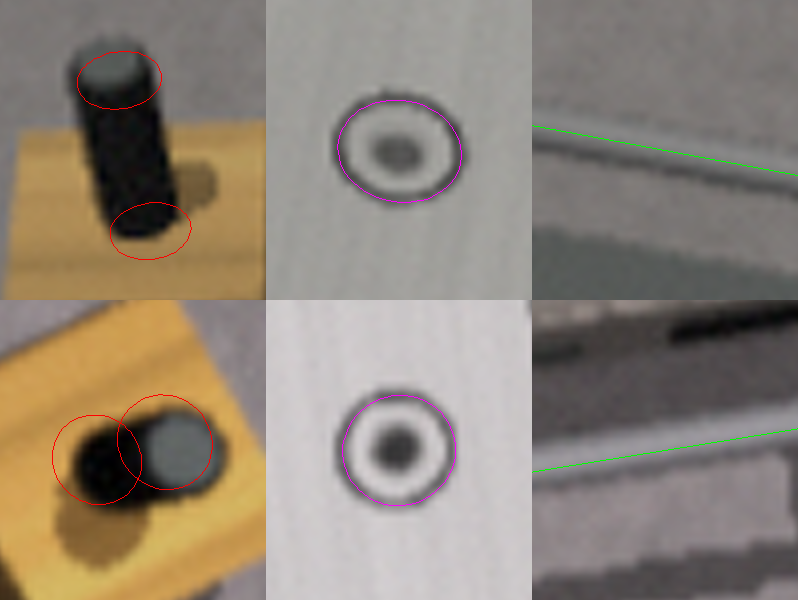

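```bash
python3 - <<'E'
from h import *
from scipy.optimize import minimize
th=np.linspace(0,2*np.pi,60)
D={}
for c,p in [("scene",(226,155)),("top",(471,296))]:
    d=load(c); im=d["image"].astype(int); r=26
    big=cv2.resize(d["image"],None,fx=8,fy=8,interpolation=cv2.INTER_CUBIC).astype(int)
    sat=big.max(2)-big.min(2)
    m=((sat<28)&(big.max(2)<130)); 
    if c=="scene": # gray bg: exclude bright bench
        pass
    box=np.zeros_like(m); u,v=p; 
    m=m.astype(np.uint8)
    n,l,st,ce=cv2.connectedComponentsWithStats(m)
    i=l[(v)*8+4,u*8+4]; print(c,"comp",i,st[i]/8)
    k=l==i; D[c]=(d,k)
    vis=big.astype(np.uint8).copy(); vis[k]=(0,255,0); cv2.imwrite(f"pics/m_{c}.png",vis[(v-r)*8:(v+r)*8,(u-r)*8:(u+r)*8])
def sil(d,x,shape):
    pts=np.array([(proj(d,(x[0]+.011*np.cos(t),x[1]+.011*np.sin(t),z))+.5)*8-.5 for z in(.06,.115) for t in th],np.float32)
    M=np.zeros(shape,np.uint8); cv2.fillConvexPoly(M,cv2.convexHull((pts*16).astype(np.int32)),1,shift=4); return M>0
def cost(x,cs):
    return sum(1-(S&k).sum()/(S|k).sum() for c in cs for d,k in [D[c]] for S in [sil(d,x,k.shape)])
for cs in (["scene"],["top"],["scene","top"]):
    r=minimize(cost,[.466,-.281],args=(cs,),method="Nelder-Mead",options=dict(initial_simplex=[[.466,-.281],[.470,-.281],[.466,-.285]],xatol=1e-4,fatol=1e-4)); print(cs,r.x,r.fun)
E
python3 -c "
import cv2,numpy as np
cv2.imwrite('pics/m.png',np.hstack([cv2.imread('pics/m_%s.png'%c)[:,:400] for c in('scene','top')]))"
```

```text
scene comp 1 [0.00000000e+00 0.00000000e+00 6.40000000e+02 4.80000000e+02
 2.10707512e+06]
top comp 255 [ 462.     290.625   18.      12.    1288.625]
['scene'] [ 0.43316016 -0.30448535] 0.9990315377004131
['top'] [ 0.46394605 -0.28338287] 0.23823246878001925
['scene', 'top'] [ 0.46392116 -0.28335961] 1.2375207352227107
```

View pics/m.png

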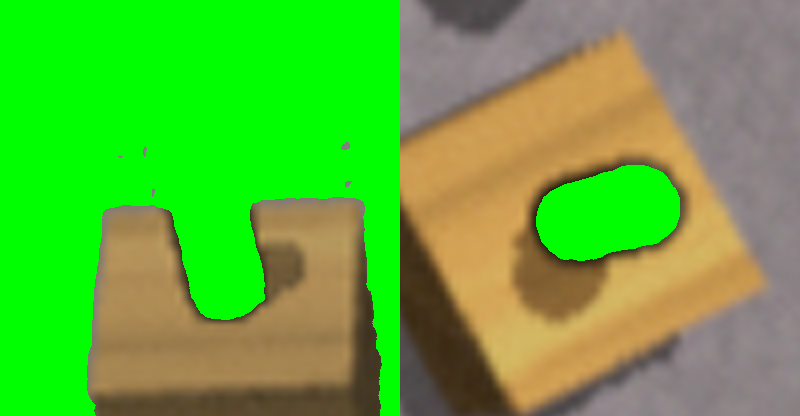

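```bash
python3 - <<'E'
from h import *
from scipy.optimize import minimize
th=np.linspace(0,2*np.pi,60)
D={}
for c,p in [("scene",(226,155)),("top",(471,296))]:
    d=load(c); u,v=p
    big=cv2.resize(d["image"],None,fx=8,fy=8,interpolation=cv2.INTER_CUBIC).astype(int)
    m=(big.max(2)<75) if c=="scene" else ((big.max(2)-big.min(2)<45)&(big.max(2)<130))
    if c=="scene":
        m|=False
    m=cv2.morphologyEx(m.astype(np.uint8),cv2.MORPH_OPEN,np.ones((15,15)))
    n,l,st,ce=cv2.connectedComponentsWithStats(m); i=l[v*8+4,u*8+4]; k=l==i
    if c=="scene":
        # close the light top face: hull
        pass
    print(c,st[i]/8); D[c]=(d,k)
def sil(d,x,shape):
    pts=np.array([(proj(d,(x[0]+x[2]*np.cos(t),x[1]+x[2]*np.sin(t),z))+.5)*8-.5 for z in(.06,.06+x[3]) for t in th],np.float32)
    M=np.zeros(shape,np.uint8); cv2.fillConvexPoly(M,cv2.convexHull((pts*16).astype(np.int32)),1,shift=4); return M>0
def cost(x,cs,full=True):
    x=list(x)+[.011,.055][len(x)-2:]
    return sum(1-(S&k).sum()/(S|k).sum() for c in cs for d,k in [D[c]] for S in [sil(d,x,k.shape)])
for cs in (["scene"],["top"],["scene","top"]):
  for x0 in ([.466,-.283],[.466,-.283,.011,.055]):
    n=len(x0); s=np.vstack([x0]+[np.array(x0)+np.eye(n)[i]*.004 for i in range(n)])
    r=minimize(cost,x0,args=(cs,),method="Nelder-Mead",options=dict(initial_simplex=s,xatol=1e-4,fatol=1e-4)); print(cs,r.x.round(4),r.fun)
# block top from clouds
for c in("scene","top"):
    d=load(c);W=cloud(d); b=d["image"].astype(int)
    m=(abs(W[...,2]-.06)<.006)&(b[...,2]-b[...,0]>40)&(abs(W[...,0]-.466)<.08)&(abs(W[...,1]+.28)<.08)
    print(c,m.sum(),W[m][:,2].mean(),cv2.minAreaRect(W[m][:,:2].astype(np.float32)*1000))
E
```

```text
scene [ 219.625  147.25    13.5     21.75  1589.5  ]
top [ 461.75   290.375   18.5     12.5   1406.375]
['scene'] [ 0.4649 -0.282 ] 0.2408192512091718
['scene'] [ 0.4603 -0.2849  0.0105  0.0414] 0.08438401944402252
['top'] [ 0.4636 -0.2825] 0.16764074868683876
['top'] [ 0.4632 -0.2824  0.0096  0.0572] 0.043572606544570736
['scene', 'top'] [ 0.4637 -0.2827] 0.4082323950923158
['scene', 'top'] [ 0.4632 -0.2834  0.01    0.05  ] 0.19843520619648425
scene 670 0.06153903734433389 ((462.73583984375, -283.6505126953125), (75.79689025878906, 70.18423461914062), 25.242368698120117)
top 1109 0.06095033570453579 ((464.2861022949219, -282.3833312988281), (69.8401107788086, 72.25306701660156), 24.735639572143555)
```

```bash
cat >> h.py <<'E'
def q(deg): a=np.radians(deg)/2; return [np.cos(a),np.sin(a),0,0]
E
python3 - <<'E'
from h import *
from bench import *
d=load("scene");W=cloud(d)
s=W[160:222,180:212].reshape(-1,3); s=s[s[:,2]>.02]
print("decoy",np.nanmedian(s,0),np.nanpercentile(s,[1,99],axis=0))
for a in np.arange(-180,180,30):
    r=[]
    for p in [(.4635,-.283,.2),(.4635,-.283,.076),(.6125,.101,.21),(.6125,.101,.1),(.515,-.043,.079),(.575,-.034,.234)]:
        j=inverse_kinematics(p,q(a)); r.append(None if j is None else round(float(j[5]),2))
    print(a,r)
E
```

```text
decoy [ 0.57758798 -0.28800696  0.11454904] [[ 0.53740687 -0.30599733  0.024781  ]
 [ 0.58587015 -0.27818928  0.15031724]]
-180 [2.47, 2.47, None, None, 2.92, 2.96]
-150 [1.94, 1.94, 2.67, 2.67, 2.4, 2.44]
-120 [1.42, 1.42, 2.15, 2.15, 1.88, 1.92]
-90 [0.9, 0.9, 1.62, 1.62, 1.35, 1.39]
-60 [0.37, 0.37, 1.1, 1.1, 0.83, 0.87]
-30 [-0.15, -0.15, 0.58, 0.58, 0.31, 0.34]
0 [-0.68, -0.68, 0.05, 0.05, -0.22, -0.18]
30 [-1.2, -1.2, -0.47, -0.47, -0.74, -0.7]
60 [-1.72, -1.72, -0.99, -0.99, -1.26, -1.23]
90 [-2.25, -2.25, -1.52, -1.52, -1.79, -1.75]
120 [-2.77, -2.77, -2.04, -2.04, -2.31, -2.27]
150 [None, None, -2.57, -2.57, -2.84, -2.8]
```

```bash
python3 - <<'E'
from h import *
from bench import *
move_ptp([.4635,-.283,.2],q(-90))
print(current_clock(),current_force())
servo_line([.4635,-.283,.080],rate=.12,contact_N=8)
print(current_position(),current_force())
move_gripper(.0)
print(current_finger_gap(),current_clock(),current_force())
servo_line([.4635,-.283,.150],rate=.1)
print(current_finger_gap(),current_force())
servo_line([.4635,-.283,.23],rate=.15)
for c in["scene","top"]:
    d=capture(c); cv2.imwrite(f"pics/{c}1.png",d["image"]); np.savez(f"{c}1.npz",**d)
print(current_position(),current_finger_gap(),current_force(),current_clock())
E
```

```text
3.9583 [ 0.13770281 -0.63126587  0.84613976]
[ 0.46400333 -0.28331746  0.08058261] [-0.16197623 -0.06741832  0.00933567]
0.021410279774045967 6.1417 [ 0.17120402  0.77497628 -0.16184057]
0.021535902863742646 [-0.83512551 -0.11295826 -0.22927667]
[ 0.46265994 -0.28238084  0.22852715] 0.02171937652638688 [-0.20812732  0.50547511 -0.20676824] 7.775
```

View pics/scene1.png

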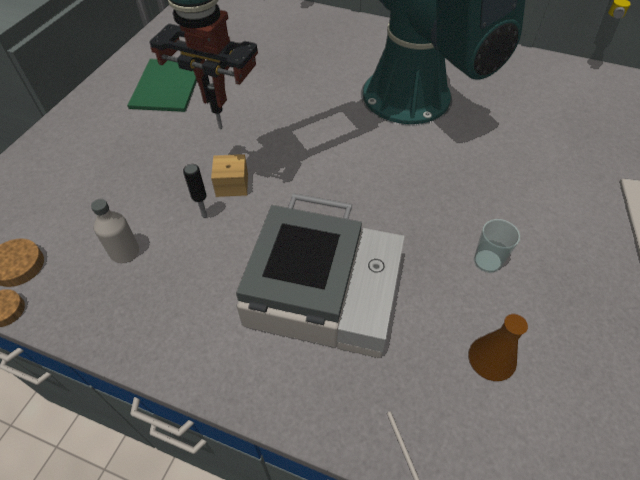

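```bash
python3 - <<'E'
from h import *
d=load("scene",1); print(proj(d,(.4627,-.2824,.163)),proj(d,(.4627,-.2824,.208)),ray(d,(228,166.5),.06))
im=d["image"]; a=cv2.resize(im[95:185,190:260],None,fx=6,fy=6,interpolation=cv2.INTER_CUBIC)
for z in (.163,.208):
    u=(proj(d,(.4627,-.2824,z))-[190,95]+.5)*6; cv2.circle(a,tuple(u.astype(int)),2,(0,255,0),-1)
cv2.imwrite("pics/s1.png",a)
E
```

```text
[220.88975217 129.38941948] [217.13788622 111.35808078] [ 0.46421288 -0.28290447  0.06      ]
```

View pics/s1.png

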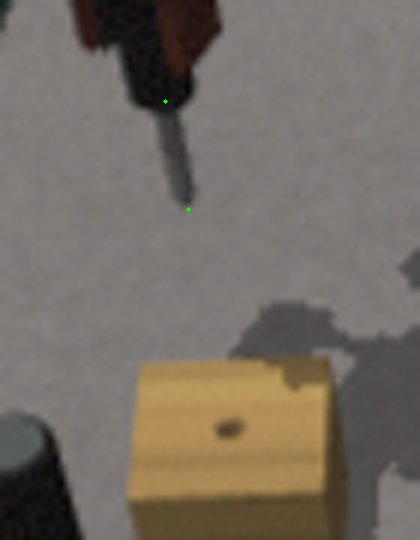

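```bash
python3 - <<'E'
from h import *
from bench import *
w=np.array([.6125,.101])
move_ptp([*w,.26],q(7.5))
servo_line([*w,.17],rate=.12)
sleep(.2)
p=current_position(); print(p,current_force(),current_finger_gap())
d=capture("scene"); cv2.imwrite("pics/scene2.png",d["image"]); np.savez("scene2.npz",**d)
d=capture("top"); cv2.imwrite("pics/top2.png",d["image"])
d=load("scene",2); a=cv2.resize(d["image"][205:285,340:420],None,fx=7,fy=7,interpolation=cv2.INTER_CUBIC)
for z in (p[2]-.0656,p[2]-.0206):
    u=(proj(d,(p[0],p[1],z))-[340,205]+.5)*7; cv2.circle(a,tuple(u.astype(int)),2,(0,255,0),-1)
cv2.imwrite("pics/s2.png",a); print(current_clock())
E
```

```text
[0.61310983 0.10103684 0.17093449] [-0.10350744 -0.57180911  0.56483251] 0.02161825207899932
10.5
```

View pics/s2.png

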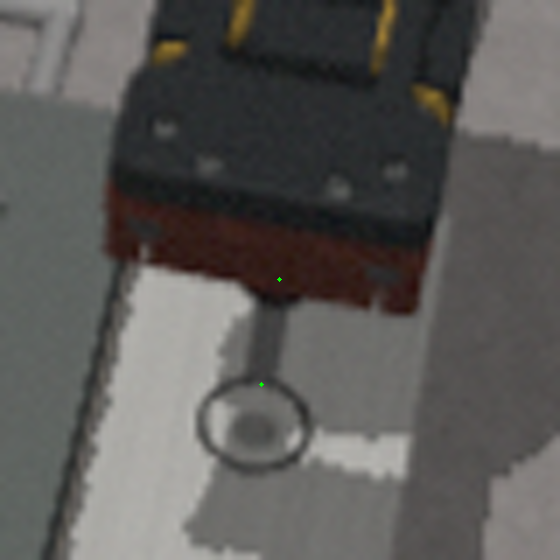

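The stem hangs where predicted, with its tip at zoomed crop (262,381). Lowering it into the well now.

```bash
python3 - <<'E'
from h import *
from bench import *
w=np.array([.6125,.101])
r=servo_line([*w,.135],rate=.04,contact_N=6); print(r,current_position(),current_force(),current_clock())
if not r:
    r=servo_line([*w,.102],rate=.04,contact_N=12); print(r,current_position(),current_force(),current_finger_gap(),current_clock())
E
```

```text
False [0.61276487 0.10100638 0.13526767] [ 0.5415394  -0.43561458 -1.17564633] 11.525
True [0.61192553 0.1009558  0.10459345] [-0.39955867 -0.29177958  5.59463368] 0.02148213587574058 12.2417
```

```bash
python3 - <<'E'
from h import *
from bench import *
move_gripper(.05)
p=current_position(); print(p,current_force(),current_finger_gap())
servo_line([p[0],p[1],.19],rate=.12)
servo_line([.52,-.02,.24],q(7.5),rate=.2)
for c in["scene","top"]:
    d=capture(c); cv2.imwrite(f"pics/{c}3.png",d["image"]); np.savez(f"{c}3.npz",**d)
d=load("scene",3);W=cloud(d)
s=W[225:285,350:400].reshape(-1,3); b=d["image"][225:285,350:400].reshape(-1,3).max(1)
k=(s[:,2]>.1)&(np.hypot(s[:,0]-.6125,s[:,1]-.101)<.03); print("head top pts",k.sum(),np.percentile(s[k],[2,50,98],axis=0))
print(current_clock())
a=np.hstack([d["image"][200:320,300:420],load("top",3)["image"][170:290,220:340]]);cv2.imwrite("pics/s3.png",cv2.resize(a,None,fx=3.3,fy=3.3))
E
```

```text
[0.61137302 0.10093472 0.10417275] [ 0.24315229 -0.16886879 -0.0161281 ] 0.049677114025730995
head top pts 262 [[0.60384113 0.09026943 0.10154529]
 [0.61906469 0.1013527  0.13290947]
 [0.62371073 0.11055394 0.14374247]]
14.7917
```

View pics/s3.png

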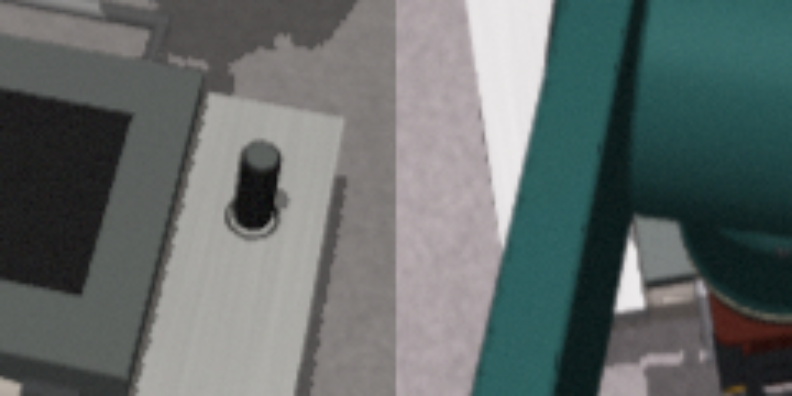

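```bash
python3 - <<'E'
from h import *
from bench import *
hd=[.515,-.0426]
move_gripper(.034)
servo_line([*hd,.15],q(7.5),rate=.15); sleep(.1)
p=current_position(); print(p,current_force())
r=servo_line([*hd,.079],rate=.08,contact_N=5); print(r,current_position(),current_force())
d=capture("scene"); cv2.imwrite("pics/s4.png",cv2.resize(d["image"][150:290,230:400],None,fx=4,fy=4))
if not r:
    move_gripper(0.); print(current_finger_gap(),current_force(),current_position())
print(current_clock())
E
```

```text
[ 0.51599739 -0.04261303  0.15108326] [ 0.80777254 -0.70135951 -0.3572869 ]
False [ 0.51540792 -0.04266705  0.07936824] [ 0.08681085  0.43346792 -0.59686839]
0.0108451003376033 [ 3.93273686  1.36812661 -1.1729147 ] [ 0.51620658 -0.04255684  0.07930637]
17.7083
```

View pics/s4.png

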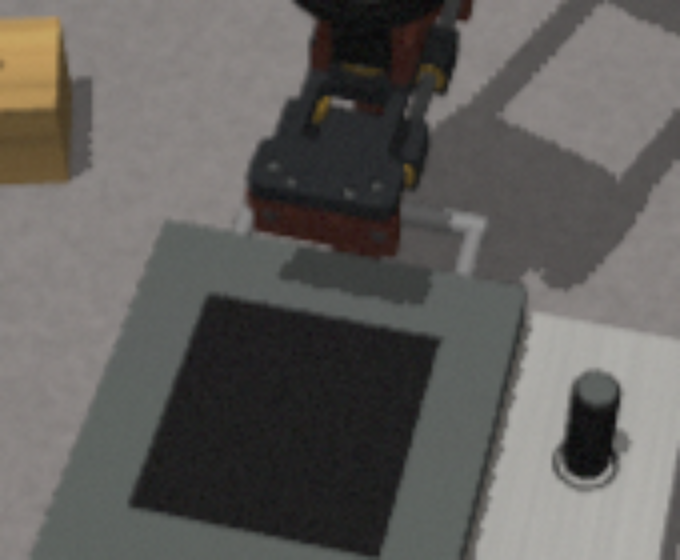

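```bash
cat >> h.py <<'E'
def arc(p0,deg):
    t=np.radians(deg); a=np.radians(7.5); dx=.245*(1-np.cos(t))+.012*np.sin(t); dz=.245*np.sin(t)+.012*(np.cos(t)-1)
    return [p0[0]+dx*np.cos(a),p0[1]+dx*np.sin(a),p0[2]+dz]
E
python3 - <<'E'
from h import *
from bench import *
p0=[.5160,-.0426,.079]
for t in range(4,41,4):
    servo_line(arc(p0,t),rate=.06)
    f=current_force(); print(t,current_position().round(4),f.round(1),round(current_finger_gap(),4))
    if np.linalg.norm(f)>30: break
sleep(.3)
for c in["scene","top"]:
    d=capture(c); cv2.imwrite(f"pics/{c}5.png",d["image"]); np.savez(f"{c}5.npz",**d)
print(current_position(),current_force(),current_clock())
E
```

```text
4 [ 0.5175 -0.0424  0.096 ] [ 3.6  1.1 -4.3] 0.0113
8 [ 0.5201 -0.0422  0.1129] [ 3.6  0.4 -4.5] 0.0115
12 [ 0.5236 -0.0417  0.1295] [ 2.5  0.4 -3.3] 0.0112
16 [ 0.5283 -0.041   0.146 ] [ 1.7 -0.2 -3.5] 0.0112
20 [ 0.5342 -0.0402  0.1623] [-1.8 -2.1 -2.3] 0.0114
24 [ 0.5412 -0.0392  0.1783] [-3.2 -2.9 -1.9] 0.011
28 [ 0.5491 -0.0382  0.1935] [-5.2 -3.6  1.9] 0.0112
32 [ 0.5579 -0.037   0.2079] [-7.  -3.7  1.6] 0.0112
36 [ 0.5677 -0.0356  0.2218] [-9.5 -3.7  4.3] 0.0111
40 [ 0.5784 -0.0342  0.2351] [-10.4  -3.5   6.1] 0.0114
[ 0.57822875 -0.03423243  0.23485304] [-10.62159747  -3.19427664   7.01946033] 22.4417
```

View pics/scene5.png

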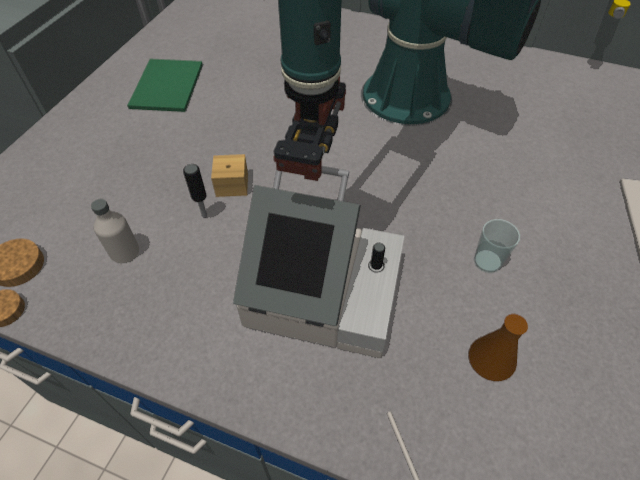

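```bash
cat >> h.py <<'E'
def hood_angle(d):
    W=cloud(d); im=d["image"]; a=np.radians(7.5); O=np.array([.6535,.016])
    X=(W[...,0]-O[0])*np.cos(a)+(W[...,1]-O[1])*np.sin(a); Y=-(W[...,0]-O[0])*np.sin(a)+(W[...,1]-O[1])*np.cos(a)
    m=(X>-.06)&(X<.08)&(Y>-.115)&(Y<.035)&(W[...,2]>.1)&(im.max(2)<140)
    x,y,z=X[m],Y[m],W[...,2][m]
    k=np.ones(len(x),bool)
    for _ in range(5):
        A=np.c_[x,y,np.ones_like(x)]; c=np.linalg.lstsq(A[k],z[k],rcond=None)[0]; r=abs(A@c-z); k=r<.006
    return np.degrees(np.arctan(-c[0])),c,k.sum(),len(x)
E
python3 - <<'E'
from h import *
from bench import *
for n in (0,1,3,5): print(n,hood_angle(load("scene",n)))
print(hood_angle(load("top",5)))
p=current_position(); print(p,current_force())
E
```

```text
0 (np.float64(0.2592013259491511), array([-0.00452395, -0.0015685 ,  0.11788275]), np.int64(5654), 5654)
1 (np.float64(0.23171809363727602), array([-0.00404427, -0.00169631,  0.11787267]), np.int64(5639), 5639)
3 (np.float64(0.2697680339023827), array([-0.00470838, -0.00164311,  0.11786828]), np.int64(5648), 6702)
5 (np.float64(69.7654769834259), array([-2.71287511,  0.04981828,  0.29144344]), np.int64(792), 15544)
(np.float64(80.96487903094908), array([-6.28879974, -0.32262683,  0.2624669 ]), np.int64(74), 2326)
[ 0.57822875 -0.03423243  0.23485304] [-10.62159747  -3.19427664   7.01946033]
```

```bash
python3 - <<'E'
from h import *
d=load("scene",5);W=cloud(d)
s=W[215:295,265:330].reshape(-1,3)
A=np.c_[s[:,:2],np.ones(len(s))]; c=np.linalg.lstsq(A,s[:,2],rcond=None)[0]
print(np.degrees(np.arctan(np.hypot(*c[:2]))),np.degrees(np.arctan2(c[1],c[0])), np.std(A@c-s[:,2]))
a=np.hstack([d["image"][205:285,330:430]]);cv2.imwrite("pics/s5.png",cv2.resize(a,None,fx=6,fy=6))
E
```

```text
** On entry to DLASCL parameter number  4 had an illegal value
 ** On entry to DLASCL parameter number  4 had an illegal valueTraceback (most recent call last):
  File "<stdin>", line 4, in <module>
    x, resids, rank, s = _umath_linalg.lstsq(a, b, rcond,
                         ~~~~~~~~~~~~~~~~~~~^^^^^^^^^^^^^
                                             signature=signature)
                                             ^^^^^^^^^^^^^^^^^^^^
    raise LinAlgError("SVD did not converge in Linear Least Squares")
numpy.linalg.LinAlgError: SVD did not converge in Linear Least Squares
```

Pixels without a depth reading broke the fit. I'll drop them and relax the roughly 12 N radial push slightly.

```bash
cat >> h.py <<'E'
def hood_fit(d):
    W=cloud(d); s=W[215:295,265:330].reshape(-1,3); s=s[np.isfinite(s[:,2])]
    A=np.c_[s[:,:2],np.ones(len(s))]; c=np.linalg.lstsq(A,s[:,2],rcond=None)[0]
    return len(s),np.degrees(np.arctan(np.hypot(*c[:2]))),np.degrees(np.arctan2(c[1],c[0])), np.std(A@c-s[:,2])
E
python3 - <<'E'
from h import *
from bench import *
print(hood_fit(load("scene",5)))
p0=[.5160,-.0426,.079]; t=arc(p0,40); a=np.radians(7.5); t0=np.radians(40)
for k in (.001,.002):
    u=np.array([-np.cos(t0)*np.cos(a),-np.cos(t0)*np.sin(a),np.sin(t0)])*k
    servo_line(list(np.array(t)+u),rate=.02); sleep(.2)
    print(k,current_position(),current_force())
sleep(.3)
for c in["scene","top"]:
    d=capture(c); cv2.imwrite(f"pics/{c}6.png",d["image"]); np.savez(f"{c}6.npz",**d)
d=load("scene",6); print(hood_fit(d),current_force(),current_finger_gap(),np.abs(current_qvel()).max(),current_clock())
cv2.imwrite("pics/s6.png",cv2.resize(d["image"][140:300,220:420],None,fx=3.9,fy=3.7))
E
```

```text
(5184, np.float64(39.16287845694679), np.float64(-172.18134633767397), np.float64(0.001753062018386512))
0.001 [ 0.57864616 -0.03417434  0.23532469] [-6.20862815 -3.07660901  2.55960306]
0.002 [ 0.57844634 -0.03422623  0.23511243] [-4.86241506 -1.75431513  1.57080998]
(5179, np.float64(39.2233510845099), np.float64(-172.203103615636), np.float64(0.001740687750164685)) [-4.5593053  -2.15699115  1.61520079] 0.01072135955879644 0.0023699217399849363 23.7417
```

View pics/s6.png

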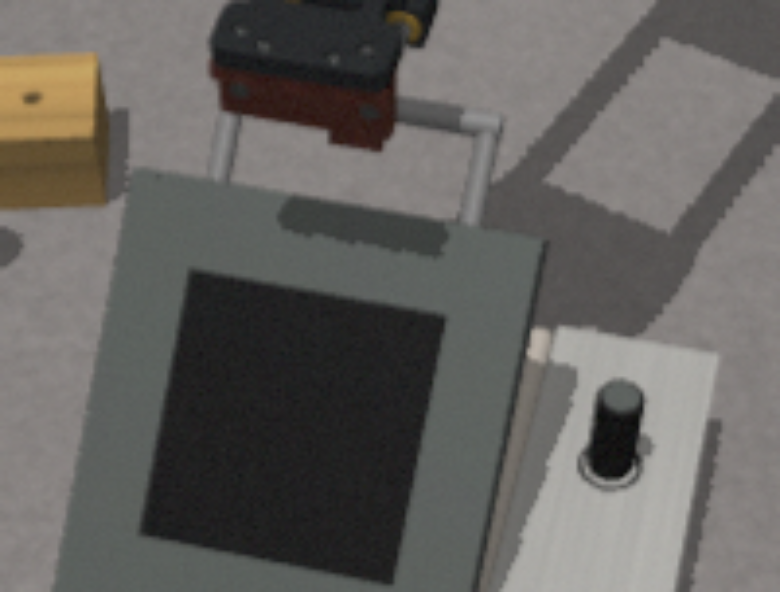

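The hood measures 39.2°, it is held steady, and the probe is seated and clear of the arm. Handing in.

```bash
python3 -c "
from bench import *
close_job()"
```

```text
the job is handed in; nothing more can be done
```

I moved the probe from the parking block into the heater's well, let go of it, then lifted the hood and handed in the job while still holding it open. `close_job` gives no verdict, so this rests on my own last checks, at about 24 s of the 58 s allowed:

- **Probe:** it stands upright inside the ring drawn round the well. After release its head top measured about 0.141 m, against 0.140 m expected for fully seated. The final picture shows it still seated and clear of the arm. The hood was shut when I let go.
- **Hood:** a plane fit to the depth picture gave 39.2° (the same camera read 0.26° with the hood shut). A first automatic fit gave nonsense because arm pixels got into it, so I used a fit restricted to the hood surface.
- **Hold:** the finger gap was 10.7 mm on the 12 mm bar, wrist force about 5 N, and joint speeds almost zero. On the way up a radial push of about 12 N built up on the bar, which I eased off before handing in.
- **Surroundings:** the beaker, flask, bottle and look-alike probe were in their original places in the full scene picture with the hood open. I did not measure their positions separately.

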